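# Seat the dial ring and hold the index arm at its stop

### The arm

A 7-joint arm with a two-finger parallel gripper is mounted at the origin on the work surface. World frame = base frame: x ahead of the robot, y to its left, z up, the work surface at z = 0. Lengths are in m, angles in rad, forces in N, time in s.
With the tool pointing down it reaches from about 0.4 to 0.875 m from the base axis. Payload 4.4 kg.
Tool frame: the origin (TCP) lies midway between the tips of the shut fingers; the grasp point (between the pads) lies 19 mm behind it; z points along the fingers, y is the line along which they close (so a half turn about z gives the same grasp; the last joint's range is limited). The gripper opens to 85 mm and grips with 20 to 120 N. Pads are 22 mm wide; open, the fingers measure 114 mm over their backs; the gripper's body (76 mm by 85 mm) begins 54 mm behind the grasp point. The pads swing forward as they close: fully open they stand 13 mm farther back than shut.
Start: joints at [-0.066, 0.628, 0.038, 1.517, -0.027, 0.996, -0.02], TCP at [0.65, 0, 0.231] pointing down, gripper open.
Joint ranges: [-3.06, 3.06], [-0.37, 2.12], [-1.25, 1.32], [0.18, 2.47], [-1.1, 4.24], [0.23, 1.98], [-2.94, 2.94]. Speed limits (rad/s): [2.57, 2.57, 3.14, 3.14, 3.14, 3.14, 3.14].

### API

Orientations are given as a 3x3 rotation matrix whose columns are the frame's x, y, z axes.
In Python, from bench import r gives the robot as it stands.
- The arm moves only by the tool send_rows, never from a script. Its argument "plan" is a list of rows, each a list of 7 numbers: the shift along the tool's x, y, z normalised to -1 to 1, where 1 is 0.02 m, then the turn, a rotation vector about the tool's x, y, z normalised to -1 to 1, where 1 is 0.12 rad, then the opening in per cent of the stroke, from 0 (shut) to 100 (fully open). In form: [[x, y, z, ax, ay, az, fingers], ...]. A call has 1 to 10 rows; each row shifts and turns the commanded pose from where the row before left it, along the tool's axes as they then stand; what a row does not reach is not made up. A row lasts 1/8 s, in which the tool goes at most 62.5 mm and 10.7 degrees, less where a joint would pass 70% of its speed; a pose out of reach is approached as far as the arm can. A call with a number of a shift or a turn outside -1 to 1 is refused whole. A call with a gripper value outside its range is refused whole. The fingers move at their own pace and stop on an object; the grip force is fixed at half the most. Time passes only in rows, so rows that do not move let the fingers close. It gives the time, the measured TCP pose, the force, the opening and the grip force at its end, in the units of the state.
- r.state(): the state, without advancing time (a new reading comes with each control period).
- r.read_camera(name): name is "scene" or "side" or "wrist"; returns a dict with "image" (480x640x3 uint8, red, green, blue), "camera_matrix" (3x3 intrinsics, pixels), "eye" and "orientation" of the camera in the world. Camera axes: x right, y down, z forward; pixel columns grow to the right and rows downward; lengths in m; the calibration is good to about 2 mm. The wrist camera is an equidistant fisheye: a pixel r from the principal point sees the ray r / f radians off the axis. A picture is of the moment at which its call begins. There is no depth.
- r.hand_in(): hands the job in; it is judged then, once.
Trained networks look in a picture, given as the dict that the camera call returned (one of the last four; its "shot" number tells which), for a name from the list of things; names that differ only in an ending like _2 or _b are one class to them, and where a whole thing is asked for, a point or a joint stands for the part that bears it (a point fixed in the world has none). Each returns a list of dicts, best first, with "score" (0 to 1); they miss things now and then, are a little off and sometimes report something else, mostly with a low value. They report only what shows in the picture. A call takes as long as a camera call. They do not tell look-alikes from the thing itself.
- r.look_for(picture, query): "point" ([x, y, z] in m, in the coordinates of the camera as it stood for that picture, good to about 4 mm: the middle of the surface that is visible of it).
The state is a dict: "t": time; "q": joint angles; "dq": joint speeds; "effort": joint torques, N m; "tcp_pos": TCP position; "orientation": TCP orientation; "ft_force": force on the tool from outside, world axes, zero at the start; "moment": the same for the moment, N m; "width": finger opening in m; "finger_force": force on a finger pad.
Only numpy, scipy, OpenCV 4.12 (cv2) and the standard library are available. Lean on these libraries where they do the work, as an engineer would, in place of code of your own. Each camera call takes 0.05 s, during which the arm holds its last target. There are 200 camera calls.

### The job

Pick the flat dial ring (the disc with the big hole) off the counter and seat it flat, graduations up, on the spindle of the grey setting fixture and let go of it, while the sprung index arm is still at rest. Then swing the index arm against its spring all the way to its stop, so that its pointer lies over the dial, and keep holding it there: the program finishes while holding the arm at the stop, without touching the dial. Leave the solid disc, the airspeed indicator and the brass fitting where they are.

Things in the scene. Friction and masses are not known exactly. Their poses are not given: they have to be found in the camera images.
- dial_mid (a point): Centre (half-way up) of the loose dial ring: flat plain aluminium disc, outer diameter 56 mm, 6 mm thick, with a 20 mm hole in the middle and short black graduations on its top; about 35 g; lies flat on the counter, graduations up (z axis up), with 110 mm or more between its centre and the solid disc's.
- dial: The same dial ring; origin at the centre of its underside, z up.
- fixture: Fixed setting fixture: grey base plate 170 mm (x) by 270 mm (y), 12 mm thick; origin at the centre of its underside, z up. The dial spindle stands 75 mm from the origin towards +y, the pivot of the index arm 75 mm towards -y. Two 10 mm steel stop pins, top 57 mm above the counter, stand 47 mm from the pivot, one at each end of the arm's swing.
- seat (a point): Spindle axis at the height of the seating face, 35 mm above the counter: flat top of a round steel pedestal of 40 mm diameter (narrower than the dial). From it a 15 mm spindle rises 9 mm, then a 6 mm tapered tip (top 50 mm above the counter). Seated, the dial lies flat on this face with its centre 3 mm above this point.
- pivot (a point): On the vertical pivot axis of the index arm, 58 mm above the counter. The arm is a level aluminium bar 14 mm wide (46 to 54 mm above the counter) with a grip post on it and a thin pointer tongue 6 mm wide reaching 134 mm from the pivot (46 to 50 mm above the counter, 5 mm above a seated dial).
- post (a point): Half-way up the upright grip post of the index arm: round steel pin of 12 mm diameter, 38 mm tall, from 54 to 92 mm above the counter, 80 mm from the pivot axis. It can be pinched from above or pushed from the side; it moves with the arm.
- index_arm (a joint): Angle of the index arm, rad: 0 at rest, where its spring holds it (swung out to the fixture's -x and +y), 1.0 at its stop, where it points along the fixture's +y, straight from pivot to spindle, pointer over the dial's rim. Grows clockwise seen from above. The spring pulls back with about 4 N at the post at rest, 8 N at the stop; let go, the arm springs back.
- blank: Loose solid aluminium disc without a hole, diameter 56 mm, 6 mm thick, plain top: a bystander. Origin at the centre of its underside. It and the dial ring may lie in either's place.
- airspeed: Matte black airspeed indicator lying face up, diameter 82 mm, 78 mm tall: a bystander. Origin at the centre of its underside.
- union: Brass union fitting standing on end, 31 mm across, 42 mm tall: a bystander. Origin at the centre of its underside.
There are look-alikes about, which are no part of the job. Leave any pink or turquoise look-alike of the dial alone.

How it is judged:
By the outcome, as a careful person would: the job done as asked, in the order asked, and still so for the second after the job is handed in, while the arm keeps its last pose, push and grip.
It also fails if it takes over 48 s, if anything falls off the work surface, if the arm or the gripper's body presses on something with over 40 N, if the wrist force passes 120 N, or if a joint passes its speed limit or range.

## Working session

There is one attempt and no reset: what is moved stays moved. The work goes in short steps, Python scripts to look and compute and a tool call to move; the robot and the scene stay as the last step left them, time stands still between calls to the robot, and variables do not carry over. Pictures are saved under pics/ and viewed, at most 12 in all, crops included, and the job is handed in when it is done.

Besides the shell and the picture viewer there is one more tool, called after "Request:" in YAML: its name, and indented under it one key for each argument. send_rows: Moves the arm, as the interface text tells. Scaled input: -1 to 1 covers 0.02 m each way for a shift and 0.12 rad each way for a turn. Its arguments: {"type":"object","properties":{"plan":{"type":"array","items":{"type":"array","items":{"type":"number"}}}},"required":["plan"]}

```bash
mkdir -p pics
cat > h.py <<'E'
import numpy as np, cv2
from bench import r
def save(p,n): cv2.imwrite('pics/'+n,cv2.cvtColor(p['image'],cv2.COLOR_RGB2BGR))
def w(p,pt): return np.array(p['eye'])+np.array(p['orientation'])@np.array(pt)
def px(p,X):
    c=np.array(p['orientation']).T@(np.array(X)-p['eye']); K=np.array(p['camera_matrix']); u=K@c; return u[:2]/u[2]
def onz(p,uv,z):
    K=np.array(p['camera_matrix']); d=np.array(p['orientation'])@np.linalg.solve(K,[uv[0],uv[1],1]); e=np.array(p['eye']); return e+d*(z-e[2])/d[2]
E
python3 - <<'E'
from h import *
np.set_printoptions(precision=4,suppress=True)
ims=[]
for c in ['scene','side']:
    p=r.read_camera(c); save(p,c+'0.png'); print(c,p['eye'],px(p,[.65,0,0]))
    for q in ['dial_mid','dial','fixture','pivot','post','seat','index_arm','blank','airspeed','union']:
        for d in r.look_for(p,q)[:4]: print(q,round(d['score'],2),w(p,d['point']),px(p,w(p,d['point'])).round())
print(r.state())
E
```

```text
scene [1.3076 0.0796 0.5776] [262.0481 297.7669]
dial_mid 0.85 [0.5786 0.3161 0.0093] [441. 261.]
dial_mid 0.83 [0.4857 0.3222 0.0043] [433. 234.]
dial_mid 0.72 [0.5976 0.4098 0.0031] [496. 269.]
dial 0.7 [0.5975 0.4123 0.0043] [498. 268.]
dial 0.61 [0.4837 0.3277 0.0025] [436. 234.]
dial 0.6 [0.5825 0.3172 0.0072] [442. 264.]
fixture 0.73 [ 0.6105 -0.0755  0.0127] [219. 278.]
pivot 0.91 [ 0.6089 -0.0791  0.0134] [217. 278.]
post 0.66 [ 0.5632 -0.1185  0.0576] [194. 242.]
seat 0.55 [ 0.6078 -0.0706  0.0167] [221. 275.]
index_arm 0.7 [ 0.5641 -0.1223  0.0577] [192. 242.]
blank 0.9 [0.4259 0.2178 0.0063] [376. 218.]
blank 0.45 [0.7538 0.2823 0.028 ] [447. 324.]
airspeed 0.46 [0.7539 0.2804 0.0273] [446. 324.]
union 0.69 [0.7513 0.2812 0.0275] [446. 323.]
union 0.38 [0.5803 0.3135 0.0078] [440. 263.]
side [ 0.5293 -0.3619  0.6453] [363.0862 323.4552]
dial_mid 0.93 [ 0.5802  0.3083 -0.0035] [293. 198.]
dial_mid 0.63 [0.4827 0.319  0.0017] [244. 199.]
dial_mid 0.53 [0.5912 0.41   0.0054] [292. 162.]
dial 0.9 [0.5947 0.4082 0.0082] [293. 161.]
dial 0.63 [0.5783 0.3116 0.0055] [292. 194.]
d
[... 413 characters left out ...]
003] [291. 196.]
airspeed 0.81 [0.7971 0.0157 0.079 ] [458. 272.]
union 0.55 [0.7446 0.2761 0.0167] [377. 191.]
union 0.46 [ 0.5929 -0.1011  0.0157] [341. 386.]
{'t': 1.1, 'q': array([-0.0658,  0.6284,  0.0385,  1.5174, -0.027 ,  0.9963, -0.02  ]), 'dq': array([ 0.0013, -0.0012, -0.0012, -0.0001, -0.0003, -0.0013, -0.002 ]), 'effort': array([  0.0003, -56.3288,   1.2261, -19.3786,   0.0109,   0.0017,
         0.    ]), 'tcp_pos': array([0.65  , 0.    , 0.2313]), 'orientation': array([[-0.,  1., -0.],
       [ 1.,  0.,  0.],
       [ 0., -0., -1.]]), 'ft_force': array([ 0.554 , -0.0446, -0.2515]), 'moment': array([-0.052 ,  0.0059,  0.0271]), 'finger_force': 0.0, 'width': 0.08534537187822877}
```

View pics/scene0.png

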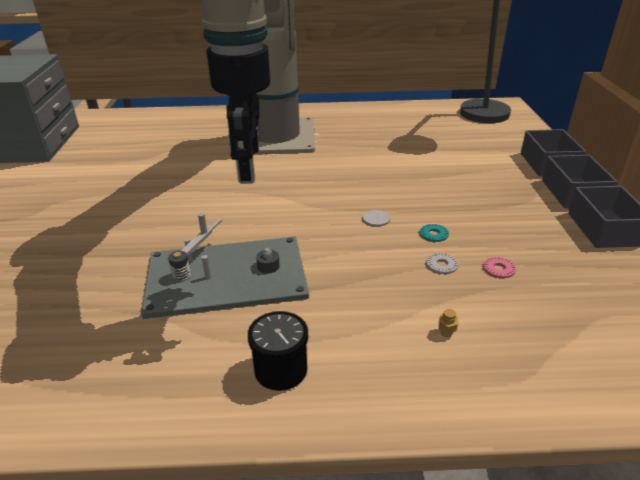

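View pics/side0.png

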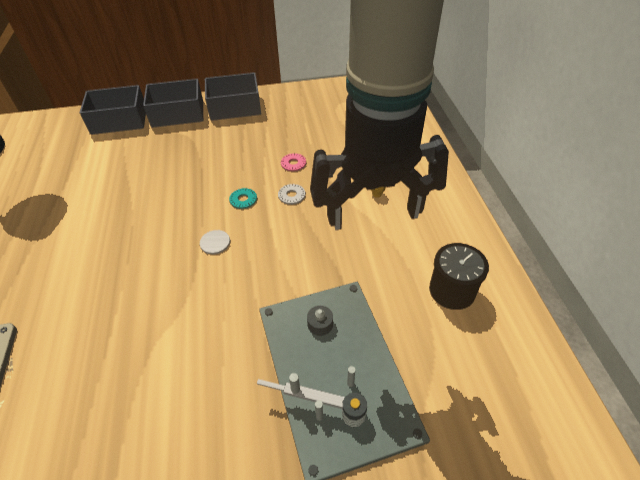

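Scene view: the bare aluminium ring with black graduations is at (441,263). The turquoise (434,233) and pink (499,267) rings are look-alikes, and the solid blank is at (376,218). The ring at (441,263) fits. I'll confirm it in a crop, along with the fixture details.

Run:
```python
import cv2,numpy as np
a=cv2.imread('pics/scene0.png');b=cv2.imread('pics/side0.png')
f=lambda i,x,y,w,h,W,H:cv2.resize(i[y:y+h,x:x+w],(W,H),interpolation=cv2.INTER_CUBIC)
t=np.hstack([f(a,420,245,50,37,400,296),f(b,270,180,50,37,400,296)])
u=np.hstack([f(a,140,200,180,120,400,300),f(b,250,280,180,195,400,300)])
cv2.imwrite('pics/crop1.png',np.vstack([t,u]))
```

```text
(no output)
```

View pics/crop1.png

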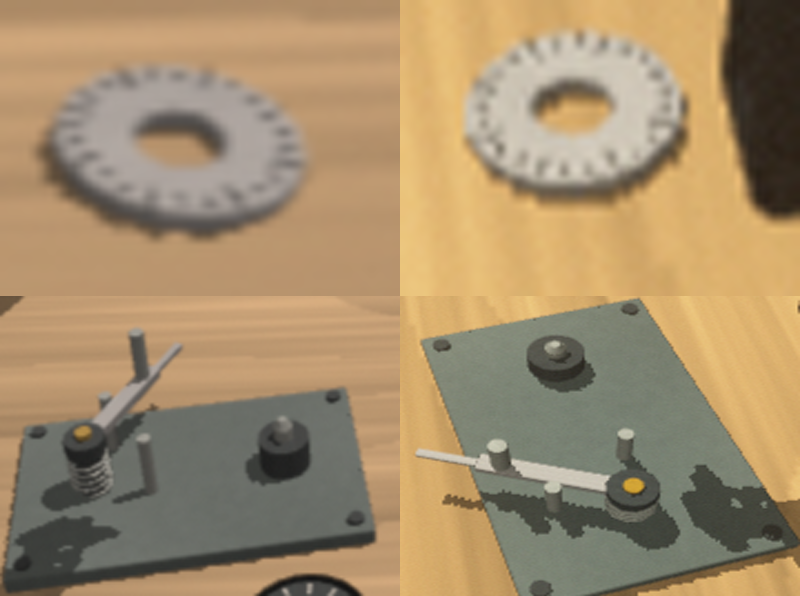

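Confirmed in the crop: the ring at scene (442,262) and side (292,193) is bare grey with an open hole and graduations. The spindle tip is at scene (267,249) and side (319,311). The pivot cap is at scene (177,255) and side (355,403), and the arm is at rest to the fixture's −x side.

Run:
```python
from h import *
np.set_printoptions(precision=4,suppress=True)
a=r.read_camera('scene');b=r.read_camera('side')
def tri(u,v):
    A=[];B=[]
    for p,q in((a,u),(b,v)):
        d=onz(p,q,0)-p['eye'];d/=np.linalg.norm(d);P=np.eye(3)-np.outer(d,d);A.append(P);B.append(P@p['eye'])
    return np.linalg.lstsq(np.vstack(A),np.hstack(B),rcond=None)[0]
for n,u,v,z in [('dial',(442.3,262.4),(291.9,193.3),.006),('tip',(267.4,248.8),(319.3,311.2),.05),('piv',(176.9,254.8),(354.9,402.9),.06),
 ('post',(200.9,214.5),(294.3,376.5),.092),('s1',(157.1,254),(313.5,469.8),.013),('s2',(289.9,240.4),(268.5,311.9),.013),('s3',(299.8,288.8),(353.5,288.5),.013),('s4',(149.9,307.2),(417.9,433.4),.013)]:
    print(n,tri(u,v),onz(a,u,z),onz(b,v,z))
# dial segmentation both
```

```text
dial [0.5781 0.3172 0.0044] [0.5776 0.3185 0.006 ] [0.5785 0.3126 0.006 ]
tip [0.5805 0.0076 0.0486] [0.5802 0.0093 0.05  ] [0.5811 0.0045 0.05  ]
piv [ 0.6011 -0.142   0.0578] [ 0.603 -0.14   0.06 ] [ 0.6014 -0.1441  0.06  ]
post [ 0.5294 -0.1076  0.091 ] [ 0.5296 -0.1063  0.092 ] [ 0.53   -0.1094  0.092 ]
s1 [ 0.5361 -0.1982  0.0131] [ 0.5346 -0.1969  0.013 ] [ 0.537  -0.1999  0.013 ]
s2 [0.5037 0.0442 0.0111] [0.5045 0.0456 0.013 ] [0.5045 0.0411 0.013 ]
s3 [0.6469 0.062  0.0127] [0.6454 0.0635 0.013 ] [0.6475 0.0596 0.013 ]
s4 [ 0.679  -0.1791  0.0122] [ 0.6786 -0.1772  0.013 ] [ 0.6797 -0.1812  0.013 ]
```

Request:
send_rows:
  plan:
    - [1, -0.3, 0, 0, 0, 0, 76]
    - [1, -0.3, 0, 0, 0, 0, 76]
    - [1, -0.3, 0, 0, 0, 0, 76]
    - [1, -0.3, 0, 0, 0, 0, 76]
    - [1, -0.3, 0, 0, 0, 0, 76]
    - [1, -0.3, 0, 0, 0, 0, 76]
    - [1, -0.3, 0, 0, 0, 0, 76]
    - [1, -0.3, 0, 0, 0, 0, 76]
    - [1, -0.3, 0, 0, 0, 0, 76]
    - [1, -0.3, 0, 0, 0, 0, 76]

```text
t: 2.45
tcp_pos: [0.5896, 0.2014, 0.2313]
orientation: [[0.0, 1.0, 0.0], [1.0, -0.0, 0.0], [0.0, 0.0, -1.0]]
ft_force: [-0.4, -0.2, 0.2]
width: 0.0649
finger_force: 0.0
```

Request:
send_rows:
  plan:
    - [1, -0.1, 0.5, 0, 0, 0, 76]
    - [1, -0.1, 0.5, 0, 0, 0, 76]
    - [1, -0.1, 0.5, 0, 0, 0, 76]
    - [1, -0.1, 0.5, 0, 0, 0, 76]
    - [1, -0.1, 0.5, 0, 0, 0, 76]
    - [0.8, -0.1, 0.5, 0, 0, 0, 76]
    - [0, 0, 0.5, 0, 0, 0, 76]
    - [0, 0, 0.5, 0, 0, 0, 76]
    - [0, 0, 0, 0, 0, 0, 76]
    - [0, 0, 0, 0, 0, 0, 76]

```text
t: 3.7
tcp_pos: [0.5786, 0.3153, 0.1517]
orientation: [[0.001, 1.0, 0.001], [1.0, -0.001, 0.0], [0.0, 0.001, -1.0]]
ft_force: [-0.3, -0.5, -0.4]
width: 0.0648
finger_force: 0.0
```

Run:
```python
from h import *
np.set_printoptions(precision=4,suppress=True)
p=r.read_camera('wrist');save(p,'w1.png');s=r.state()
print(p['eye'],p['orientation'],p['camera_matrix'],s['tcp_pos'],s['width'],s['q'])
for d in r.look_for(p,'dial_mid'): print(d['score'],w(p,d['point']))
```

```text
[0.5788 0.3858 0.2945] [[ 1.     -0.0007  0.0008]
 [-0.0005 -0.9606 -0.2778]
 [ 0.0009  0.2778 -0.9606]] [[371.6483   0.     321.9007]
 [  0.     371.6483 236.6587]
 [  0.       0.       1.    ]] [0.5786 0.3155 0.1518] 0.0647883338072697 [-0.5637  0.7268  0.0374  1.567  -0.0329  0.8474 -0.515 ]
0.94 [0.485  0.3262 0.0051]
0.89 [0.5795 0.3191 0.0056]
0.87 [0.5981 0.4149 0.0063]
```

View pics/w1.png

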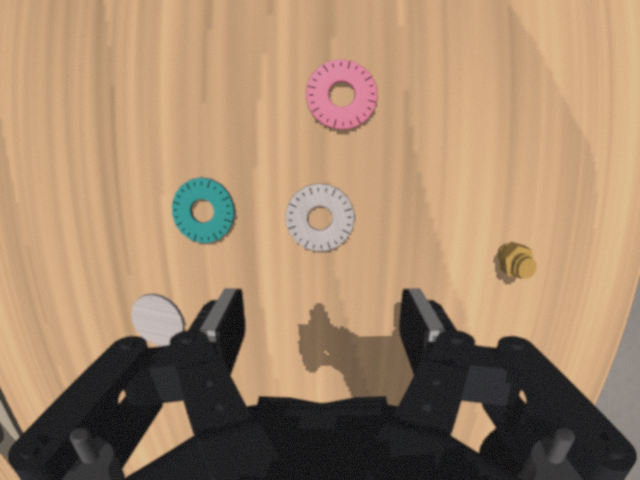

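The wrist view shows the grey ring at (320,217), turquoise at (203,210), pink at (342,94) and the blank at (158,320). Next I'll measure the ring with a fisheye ray and a contour.

```bash
cat >> h.py <<'E'
def fe(p,uv,z):
    K=np.array(p['camera_matrix']);d=(np.array(uv)-K[:2,2])/K[0,0];t=np.linalg.norm(d,axis=-1,keepdims=True)
    v=np.concatenate([np.sin(t)*d/np.maximum(t,1e-9),np.cos(t)],-1)@np.array(p['orientation']).T
    e=np.array(p['eye']); return e+v*((z-e[2])/v[...,2:])
def circ(P):
    A=np.c_[2*P[:,:2],np.ones(len(P))];s=np.linalg.lstsq(A,(P[:,:2]**2).sum(1),rcond=None)[0]; return s[:2],np.sqrt(s[2]+s[:2]@s[:2])
E
python3 - <<'E'
from h import *
im=cv2.imread('pics/w1.png');p=r.read_camera('wrist')
hsv=cv2.cvtColor(im,cv2.COLOR_BGR2HSV)
m=((hsv[...,1]<60)&(hsv[...,2]>110)).astype(np.uint8)*255
x0,y0=278,175;m=m[y0:y0+85,x0:x0+85].copy();m=cv2.morphologyEx(m,cv2.MORPH_CLOSE,np.ones((5,5)))
cs,h=cv2.findContours(m,cv2.RETR_CCOMP,cv2.CHAIN_APPROX_NONE)
for c in cs:
    if len(c)<30: continue
    P=fe(p,c[:,0,:]+[x0,y0],.006);print(len(c),circ(P))
E
```

```text
192 (array([0.57719471, 0.31848807]), np.float64(0.02733376908933366))
69 (array([0.57705724, 0.31855905]), np.float64(0.009909059757207182))
```

Request:
send_rows:
  plan:
    - [0.13, -0.05, 1, 0, 0, 0, 76]
    - [0, 0, 1, 0, 0, 0, 76]
    - [0, 0, 1, 0, 0, 0, 76]
    - [0, 0, 1, 0, 0, 0, 76]
    - [0, 0, 1, 0, 0, 0, 76]
    - [0, 0, 1, 0, 0, 0, 76]
    - [0, 0, 0.8, 0, 0, 0, 76]
    - [0, 0, 0.4, 0, 0, 0, 76]
    - [0, 0, 0, 0, 0, 0, 76]

```text
t: 4.97
tcp_pos: [0.5768, 0.3185, 0.0067]
orientation: [[0.0, 1.0, -0.001], [1.0, -0.0, -0.0], [-0.0, -0.001, -1.0]]
ft_force: [-0.2, -0.1, 0.1]
width: 0.0644
finger_force: 0.0
```

Run:
```python
from h import *
p=r.read_camera('wrist')['image'];q=r.read_camera('side')['image'];t=r.read_camera('scene')['image']
f=lambda i,x,y,w,h,W,H:cv2.resize(i[y:y+h,x:x+w],(W,H),interpolation=cv2.INTER_CUBIC)
o=np.vstack([np.hstack([f(t,400,220,80,60,400,300),f(q,250,160,80,60,400,300)]),f(p,160,200,320,120,800,300)])
cv2.imwrite('pics/c2.png',o[...,::-1]);print(r.state()['tcp_pos'],r.state()['ft_force'])
```

```text
[0.57762444 0.31892781 0.00808393] [ 0.64907984 -0.38647508  1.02387292]
```

View pics/c2.png

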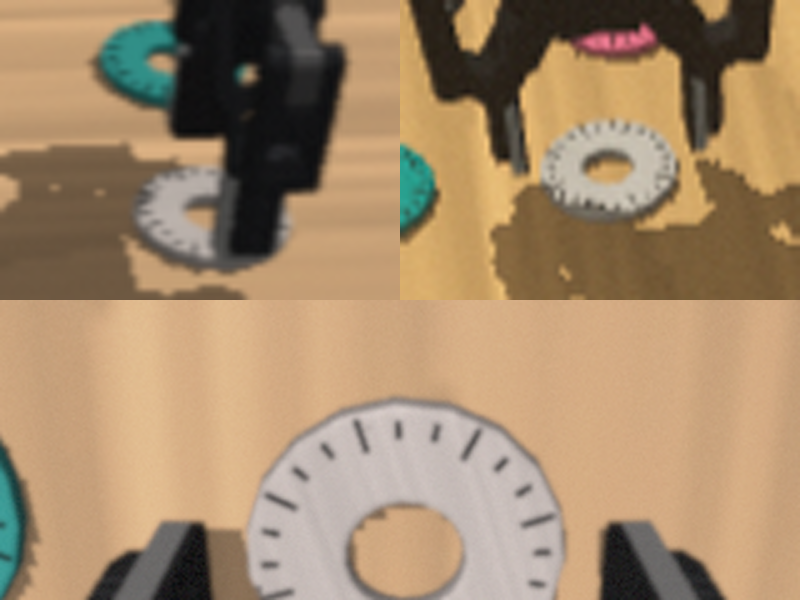

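Both tips straddle the ring in line with its centre, with about 4 mm clear on each side. I'll lower carefully.

Request:
send_rows:
  plan:
    - [0, 0, 0.2, 0, 0, 0, 76]
    - [0, 0, 0.15, 0, 0, 0, 76]
    - [0, 0, 0, 0, 0, 0, 76]
    - [0, 0, 0, 0, 0, 0, 76]

```text
t: 5.62
tcp_pos: [0.577, 0.3187, 0.0003]
orientation: [[0.0, 1.0, -0.0], [1.0, -0.0, 0.0], [0.0, -0.0, -1.0]]
ft_force: [0.7, -0.5, 0.6]
width: 0.065
finger_force: 0.0
```

Request:
send_rows:
  plan:
    - [0, 0, 0.1, 0, 0, 0, 76]
    - [0, 0, 0, 0, 0, 0, 76]
    - [0, 0, 0, 0, 0, 0, 76]

```text
t: 6.0
tcp_pos: [0.577, 0.3186, -0.0017]
orientation: [[-0.0, 1.0, -0.0], [1.0, 0.0, -0.0], [-0.0, -0.0, -1.0]]
ft_force: [0.2, -0.1, -0.5]
width: 0.0645
finger_force: 0.0
```

Request:
send_rows:
  plan:
    - [0, 0, 0.1, 0, 0, 0, 76]
    - [0, 0, 0, 0, 0, 0, 40]
    - [0, 0, 0, 0, 0, 0, 40]
    - [0, 0, 0, 0, 0, 0, 40]
    - [0, 0, 0, 0, 0, 0, 40]

```text
t: 6.62
tcp_pos: [0.5769, 0.3186, -0.0028]
orientation: [[0.0, 1.0, -0.0], [1.0, -0.0, -0.0], [-0.0, -0.0, -1.0]]
ft_force: [-1.5, -1.9, 6.6]
width: 0.0525
finger_force: 61.4
```

Run:
```python
from h import *
p=r.read_camera('wrist')['image'];q=r.read_camera('side')['image'];t=r.read_camera('scene')['image']
f=lambda i,x,y,w,h,W,H:cv2.resize(i[y:y+h,x:x+w],(W,H),interpolation=cv2.INTER_CUBIC)
o=np.vstack([np.hstack([f(t,400,220,80,60,400,300),f(q,250,160,80,60,400,300)]),f(p,160,200,320,120,800,300)])
cv2.imwrite('pics/c3.png',o[...,::-1]);s=r.state();print(s['tcp_pos'],s['ft_force'],s['moment'],s['width'],s['finger_force'])
```

```text
[ 0.57684757  0.31857087 -0.00283471] [-1.38189925 -0.56440728  6.2818753 ] [-0.16312424  0.43050763 -0.03447243] 0.05265119936384466 61.401575803756714
```

View pics/c3.png

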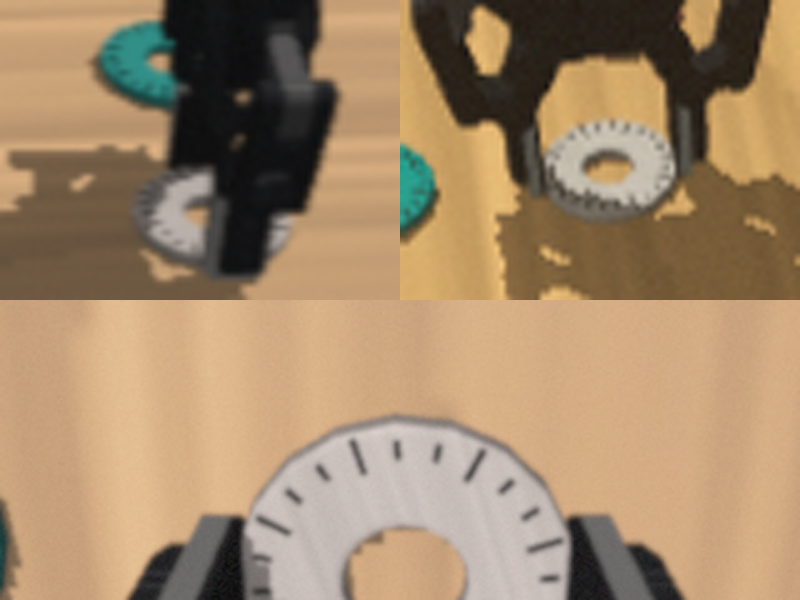

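The ring is gripped between both pads and lies flat, with the fingertips lightly on the counter. I'll lift and move toward the fixture.

Request:
send_rows:
  plan:
    - [0, 0, -0.3, 0, 0, 0, 40]
    - [0, 0, -0.7, 0, 0, 0, 40]
    - [0, 0, -1, 0, 0, 0, 40]
    - [0, 0, -1, 0, 0, 0, 40]
    - [0, 0, -1, 0, 0, 0, 40]
    - [-0.5, 0, -1, 0, 0, 0, 40]
    - [-1, 0, 0, 0, 0, 0, 40]
    - [-1, 0, 0, 0, 0, 0, 40]
    - [-1, 0, 0, 0, 0, 0, 40]
    - [-1, 0, 0, 0, 0, 0, 40]

```text
t: 8.02
tcp_pos: [0.5766, 0.2264, 0.0956]
orientation: [[0.001, 1.0, -0.001], [1.0, -0.001, -0.001], [-0.001, -0.001, -1.0]]
ft_force: [0.4, 0.4, -0.3]
width: 0.0521
finger_force: 62.7
```

Request:
send_rows:
  plan:
    - [-1, 0, 0, 0, 0, 0, 40]
    - [-1, 0, 0, 0, 0, 0, 40]
    - [-1, 0, 0, 0, 0, 0, 40]
    - [-1, 0, 0, 0, 0, 0, 40]
    - [-1, 0, 0, 0, 0, 0, 40]
    - [-1, 0, 0, 0, 0, 0, 40]
    - [-1, 0.1, 0, 0, 0, 0, 40]
    - [-1, 0.1, 0, 0, 0, 0, 40]
    - [0, 0, 0, 0, 0, 0, 40]
    - [0, 0, 0, 0, 0, 0, 40]

```text
t: 9.28
tcp_pos: [0.581, 0.0695, 0.0963]
orientation: [[-0.001, 1.0, 0.0], [1.0, 0.001, 0.001], [0.001, 0.0, -1.0]]
ft_force: [0.5, 0.3, -0.3]
width: 0.0526
finger_force: 62.7
```

Run:
```python
from h import *
p=r.read_camera('wrist');save(p,'w4.png');s=r.state();print(p['eye'],s['tcp_pos'],s['ft_force'],s['width'],s['finger_force'])
p=r.read_camera('side');save(p,'s4.png')
```

```text
[0.58119151 0.13985308 0.23924249] [0.58096566 0.06990421 0.09629286] [ 0.0416812  -0.00145121 -0.12869968] 0.05274374743944346 62.686357498168945
```

View pics/w4.png

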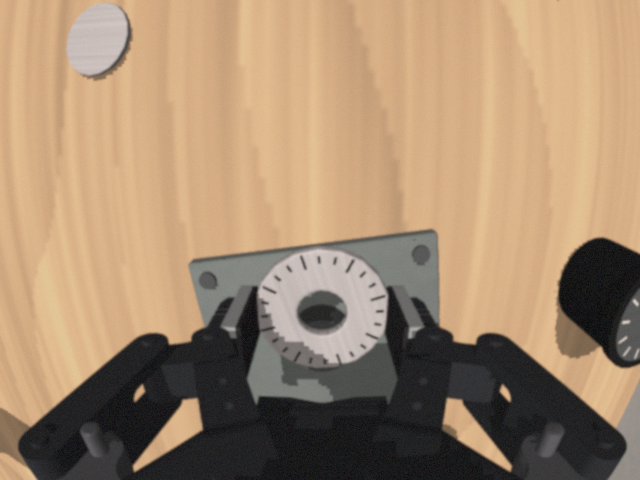

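The ring is held level, with its hole at (322,312). The plate's two far screws are at (208,280) and (421,253), and the index arm is out of view. I'll measure the ring in the hand, and the spindle from the screws, all in this one camera.

Run:
```python
from h import *
np.set_printoptions(precision=4,suppress=True)
im=cv2.imread('pics/w4.png');p=r.read_camera('wrist')
hsv=cv2.cvtColor(im,cv2.COLOR_BGR2HSV)
m=((hsv[...,1]<60)&(hsv[...,2]>135)).astype(np.uint8)*255
x0,y0=259,240;m=m[y0:y0+135,x0:x0+128].copy();m=cv2.morphologyEx(m,cv2.MORPH_CLOSE,np.ones((7,7)))
cs,_=cv2.findContours(m,cv2.RETR_CCOMP,cv2.CHAIN_APPROX_NONE)
for c in cs:
    if len(c)<60: continue
    P=fe(p,c[:,0,:]+[x0,y0],.1051);k,R=circ(P);print(len(c),k,R,k-r.state()['tcp_pos'][:2])
g=cv2.cvtColor(im,cv2.COLOR_BGR2GRAY)
S=[]
for u,v in((208,280),(421,253)):
    pt=g[v-12:v+13,u-12:u+13];mm=(pt<pt.min()+ (np.median(pt)-pt.min())*.5)
    ys,xs=np.nonzero(mm);c=np.array([xs.mean()+u-12,ys.mean()+v-12]);X=fe(p,c,.013)[:2];print(c,mm.sum(),X);S.append(X)
d=S[1]-S[0];L=np.linalg.norm(d);ex=d/L;ey=np.array([-ex[1],ex[0]]);print(L,'yaw',np.arctan2(ex[1],ex[0]),'spindle',(S[0]+S[1])/2-.047*ey)
```

```text
399 [0.5822 0.0729] 0.02598819669384868 [0.0013 0.0029]
134 [0.5809 0.0699] 0.01006894617032342 [-0.     -0.0001]
[208.343  280.0145] 207 [0.504  0.0443]
[420.2822 254.195 ] 241 [0.646  0.0634]
0.14330629741455192 yaw 0.13320832175453898 spindle [0.5813 0.0073]
```

View pics/s4.png

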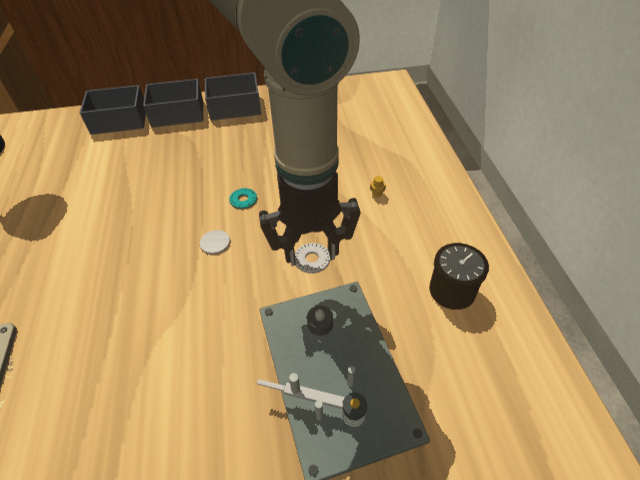

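The ring hole is centred on the TCP (radius 10.07 mm fits) and the spindle is at (0.581, 0.007) by both methods. In the side view the ring hangs level at (312,257). Moving above the spindle.

Request:
send_rows:
  plan:
    - [-1, 0, 0, 0, 0, 0, 40]
    - [-1, 0, 0, 0, 0, 0, 40]
    - [-1, 0, 0, 0, 0, 0, 40]
    - [-0.13, 0, 0.5, 0, 0, 0, 40]
    - [0, 0, 1, 0, 0, 0, 40]
    - [0, 0, 0.6, 0, 0, 0, 40]
    - [0, 0, 0, 0, 0, 0, 40]
    - [0, 0, 0, 0, 0, 0, 40]

```text
t: 10.42
tcp_pos: [0.5813, 0.0063, 0.0545]
orientation: [[-0.0, 1.0, 0.0], [1.0, 0.0, 0.0], [0.0, 0.0, -1.0]]
ft_force: [0.1, -1.0, -0.2]
width: 0.0523
finger_force: 62.7
```

Run:
```python
from h import *
a=r.read_camera('scene')['image'];b=r.read_camera('side')['image'];p=r.read_camera('wrist')['image']
f=lambda i,x,y,w,h,W,H:cv2.resize(i[y:y+h,x:x+w],(W,H),interpolation=cv2.INTER_CUBIC)
o=np.vstack([np.hstack([f(a,228,210,80,60,400,300),f(b,280,270,80,60,400,300)]),f(p,220,240,200,150,400,300).repeat(1,0)[:, :].__class__(( 300,800,3),dtype=np.uint8) if 0 else np.hstack([f(p,220,230,200,150,400,300),f(p,282,280,80,60,400,300)])])
cv2.imwrite('pics/c5.png',o[...,::-1]);print(r.state()['tcp_pos'],r.state()['ft_force'])
```

```text
[0.58150046 0.00621802 0.05490901] [-0.04006216 -0.03287707 -0.25975194]
```

View pics/c5.png

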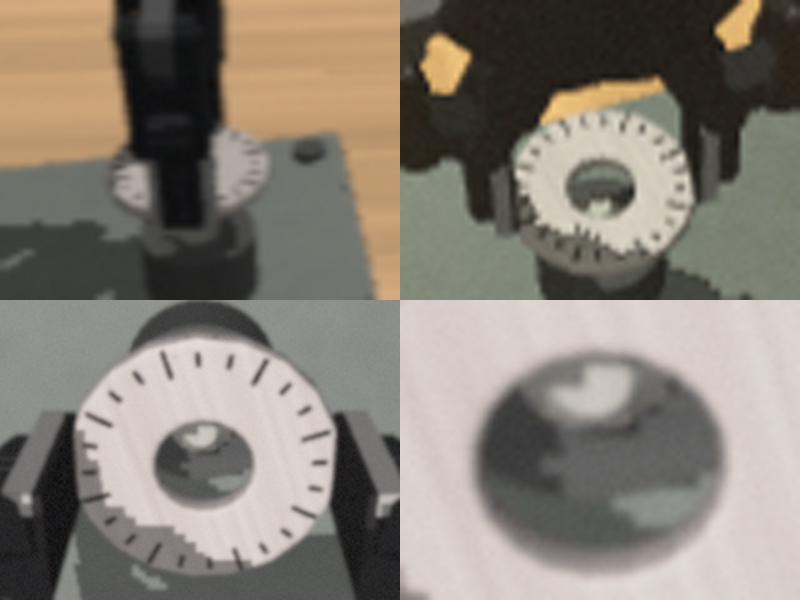

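Through the hole, the spindle tip sits laterally centred in both the wrist and side views. I'll correct y by +1 mm and lower.

Request:
send_rows:
  plan:
    - [0.05, 0, 0, 0, 0, 0, 40]
    - [0, 0, 0.2, 0, 0, 0, 40]
    - [0, 0, 0.2, 0, 0, 0, 40]
    - [0, 0, 0.1, 0, 0, 0, 40]
    - [0, 0, 0, 0, 0, 0, 40]

```text
t: 11.2
tcp_pos: [0.5808, 0.007, 0.044]
orientation: [[0.0, 1.0, -0.001], [1.0, -0.0, -0.0], [-0.0, -0.001, -1.0]]
ft_force: [0.5, 0.2, -0.7]
width: 0.0525
finger_force: 62.7
```

Request:
send_rows:
  plan:
    - [0, 0, 0.15, 0, 0, 0, 40]
    - [0, 0, 0.15, 0, 0, 0, 40]
    - [0, 0, 0, 0, 0, 0, 40]

```text
t: 11.58
tcp_pos: [0.5808, 0.007, 0.038]
orientation: [[0.0, 1.0, -0.001], [1.0, -0.0, -0.0], [-0.0, -0.001, -1.0]]
ft_force: [0.5, 0.3, -0.9]
width: 0.0524
finger_force: 62.7
```

Request:
send_rows:
  plan:
    - [0, 0, 0.1, 0, 0, 0, 40]
    - [0, 0, 0.1, 0, 0, 0, 40]
    - [0, 0, 0.05, 0, 0, 0, 40]
    - [0, 0, 0, 0, 0, 0, 40]

```text
t: 12.08
tcp_pos: [0.5809, 0.007, 0.0332]
orientation: [[0.0, 1.0, -0.0], [1.0, -0.0, 0.0], [0.0, -0.0, -1.0]]
ft_force: [-0.4, 0.1, -0.5]
width: 0.0526
finger_force: 62.7
```

Request:
send_rows:
  plan:
    - [0, 0, 0.05, 0, 0, 0, 40]
    - [0, 0, 0.04, 0, 0, 0, 40]
    - [0, 0, 0, 0, 0, 0, 40]

```text
t: 12.45
tcp_pos: [0.5811, 0.0071, 0.0322]
orientation: [[0.0, 1.0, 0.0], [1.0, -0.0, 0.0], [0.0, 0.0, -1.0]]
ft_force: [-1.4, -0.1, 5.2]
width: 0.053
finger_force: 63.4
```

Contact comes exactly at the predicted seating height. Releasing and rising.

Request:
send_rows:
  plan:
    - [0, 0, 0, 0, 0, 0, 80]
    - [0, 0, 0, 0, 0, 0, 80]
    - [0, 0, 0, 0, 0, 0, 80]
    - [0, 0, -0.2, 0, 0, 0, 80]
    - [0, 0, -0.8, 0, 0, 0, 80]
    - [0, 0, -1, 0, 0, 0, 80]
    - [0, 0, -1, 0, 0, 0, 80]
    - [0, 0, -1, 0, 0, 0, 80]
    - [0, 0, -1, 0, 0, 0, 80]
    - [0, 0, -1, 0, 0, 0, 80]

```text
t: 13.7
tcp_pos: [0.5812, 0.007, 0.1535]
orientation: [[0.0, 1.0, 0.001], [1.0, -0.0, 0.0], [0.0, 0.001, -1.0]]
ft_force: [-0.1, -0.3, 0.6]
width: 0.0685
finger_force: 0.0
```

Run:
```python
from h import *
np.set_printoptions(precision=4,suppress=True)
a=r.read_camera('scene');b=r.read_camera('side')
for n,X in(('scene',a),('side',b)): save(X,n+'6.png')
f=lambda i,x,y,w,h,W,H:cv2.resize(i[y:y+h,x:x+w],(W,H),interpolation=cv2.INTER_CUBIC)
o=np.vstack([np.hstack([f(a['image'],218,220,100,75,400,300),f(b['image'],270,270,100,75,400,300)]),np.hstack([f(a['image'],150,190,120,90,400,300),f(b['image'],250,350,120,90,400,300)])])
cv2.imwrite('pics/c6.png',o[...,::-1]);print(r.state()['tcp_pos'],r.state()['q'])
```

```text
[0.5829 0.0071 0.1546] [-0.0453  0.6233 -0.0234  1.7912  0.0207  0.7217 -0.0799]
```

View pics/c6.png

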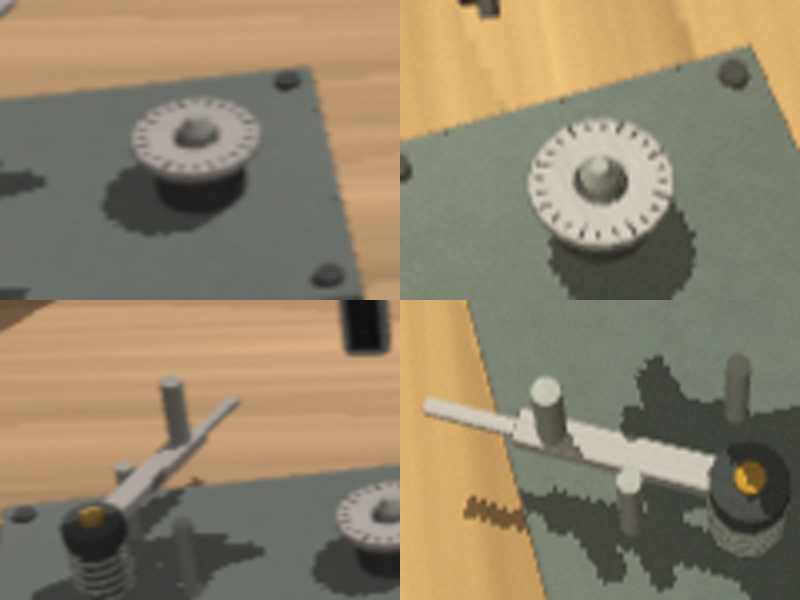

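The dial is seated flat with the spindle through it, graduations up, and the index arm is at rest. The post is at (0.529, −0.108) by triangulation and by the model. I'll move above it, turning the closing line tangential.

Request:
send_rows:
  plan:
    - [-0.96, -0.43, 0, 0, 0, 0, 50]
    - [-0.96, -0.43, 0, 0, 0, 0, 50]
    - [-0.96, -0.43, 0, 0, 0, 0, 50]
    - [-0.96, -0.43, 0, 0, 0, 0, 50]
    - [-0.96, -0.43, 0, 0, 0, 0, 50]
    - [-0.96, -0.43, 0, 0, 0, 0, 50]
    - [0, 0, 0, 0, 0, 0, 50]

```text
t: 14.68
tcp_pos: [0.5282, -0.1108, 0.1514]
orientation: [[0.004, 1.0, -0.001], [1.0, -0.004, -0.001], [-0.001, -0.001, -1.0]]
ft_force: [0.2, 0.2, -0.1]
width: 0.0431
finger_force: 0.0
```

Request:
send_rows:
  plan:
    - [0, 0, 0, 0, 0, -0.95, 50]
    - [0, 0, 0, 0, 0, -0.95, 50]
    - [0, 0, 0, 0, 0, -0.95, 50]
    - [0, 0, 0, 0, 0, -0.95, 50]
    - [0, 0, 0, 0, 0, -0.95, 50]
    - [0, 0, 0, 0, 0, -0.95, 50]
    - [0, 0, 0, 0, 0, -0.95, 50]
    - [0, 0, 0, 0, 0, -0.95, 50]
    - [0, 0, 0, 0, 0, -0.95, 50]
    - [0, 0, 0, 0, 0, -0.95, 50]

```text
t: 15.92
tcp_pos: [0.5298, -0.1072, 0.1515]
orientation: [[-0.911, 0.413, 0.0], [0.413, 0.911, 0.001], [-0.0, 0.001, -1.0]]
ft_force: [-0.1, 1.6, -0.3]
width: 0.0426
finger_force: 0.0
```

Request:
send_rows:
  plan:
    - [0, 0, 0.5, 0, 0, 0, 50]
    - [0, 0, 0.3, 0, 0, 0, 50]
    - [0, 0, 0, 0, 0, 0, 50]
    - [0, 0, 0, 0, 0, 0, 50]

```text
t: 16.42
tcp_pos: [0.5295, -0.108, 0.1354]
orientation: [[-0.909, 0.418, -0.0], [0.418, 0.909, 0.0], [0.0, 0.0, -1.0]]
ft_force: [-0.0, 0.2, 0.7]
width: 0.0424
finger_force: 0.0
```

Run:
```python
from h import *
np.set_printoptions(precision=4,suppress=True)
s=r.state();t=s['tcp_pos'];R=np.array(s['orientation'])
print(t,R,s['q'],'to post in tool (units)',R.T@(np.array([.529,-.108,t[2]])-t)/.02)
```

```text
[ 0.5295 -0.108   0.1354] [[-0.9085  0.4179 -0.0001]
 [ 0.4179  0.9085  0.0001]
 [ 0.0001  0.     -1.    ]] [ 0.3838  0.6251 -0.3546  1.9104  0.3359  0.664   0.9635] to post in tool (units) [ 0.0208 -0.0107  0.    ]
```

Request:
send_rows:
  plan:
    - [0, 0, 1, 0, 0, 0, 50]
    - [0, 0, 1, 0, 0, 0, 50]
    - [0, 0, 1, 0, 0, 0, 50]
    - [0, 0, 0.6, 0, 0, 0, 50]
    - [0, 0, 0, 0, 0, 0, 50]

```text
t: 17.05
tcp_pos: [0.5291, -0.108, 0.063]
orientation: [[-0.909, 0.418, -0.001], [0.418, 0.909, 0.0], [0.001, -0.0, -1.0]]
ft_force: [-0.1, -0.3, 0.7]
width: 0.0425
finger_force: 0.0
```

Request:
send_rows:
  plan:
    - [0, 0, 0, 0, 0, 0, 0]
    - [0, 0, 0, 0, 0, 0, 0]
    - [0, 0, 0, 0, 0, 0, 0]
    - [0, 0, 0, 0, 0, 0, 0]

```text
t: 17.55
tcp_pos: [0.5299, -0.1085, 0.0643]
orientation: [[-0.909, 0.418, 0.001], [0.418, 0.909, -0.001], [-0.001, 0.0, -1.0]]
ft_force: [-0.7, -0.6, 6.5]
width: 0.0101
finger_force: 58.5
```

The post is gripped. Tool x is radial and tool y tangential, so each row is 0.1 rad about the pivot: y 0.4, x −0.02, az 0.833.

Request:
send_rows:
  plan:
    - [-0.02, 0.4, 0, 0, 0, 0.833, 0]
    - [-0.02, 0.4, 0, 0, 0, 0.833, 0]
    - [-0.02, 0.4, 0, 0, 0, 0.833, 0]
    - [-0.02, 0.4, 0, 0, 0, 0.833, 0]
    - [-0.02, 0.4, 0, 0, 0, 0.833, 0]
    - [0, 0, 0, 0, 0, 0, 0]

```text
t: 18.3
tcp_pos: [0.554, -0.0789, 0.0643]
orientation: [[-0.596, 0.803, -0.001], [0.803, 0.596, -0.002], [-0.002, -0.002, -1.0]]
ft_force: [-3.4, -4.5, 7.5]
width: 0.0102
finger_force: 59.1
```

Request:
send_rows:
  plan:
    - [-0.02, 0.4, 0, 0, 0, 0.833, 0]
    - [-0.02, 0.4, 0, 0, 0, 0.833, 0]
    - [-0.02, 0.4, 0, 0, 0, 0.833, 0]
    - [-0.02, 0.4, 0, 0, 0, 0.833, 0]
    - [0, 0, 0, 0, 0, 0, 0]
    - [0, 0, 0, 0, 0, 0, 0]

```text
t: 19.05
tcp_pos: [0.5815, -0.0658, 0.0643]
orientation: [[-0.237, 0.971, -0.003], [0.971, 0.237, -0.002], [-0.002, -0.003, -1.0]]
ft_force: [-4.9, -3.5, 10.2]
width: 0.0101
finger_force: 59.2
```

Request:
send_rows:
  plan:
    - [-0.02, 0.4, 0, 0, 0, 0.833, 0]
    - [0, 0.08, 0, 0, 0, 0.15, 0]
    - [0, 0, 0, 0, 0, 0, 0]
    - [0, 0, 0, 0, 0, 0, 0]

```text
t: 19.55
tcp_pos: [0.5902, -0.0641, 0.0642]
orientation: [[-0.121, 0.993, -0.004], [0.993, 0.121, -0.002], [-0.002, -0.004, -1.0]]
ft_force: [-6.1, -3.4, 10.8]
width: 0.0097
finger_force: 59.3
```

Request:
send_rows:
  plan:
    - [0, 0.08, 0, 0, 0, 0, 0]
    - [0, 0, 0, 0, 0, 0, 0]
    - [0, 0, 0, 0, 0, 0, 0]

```text
t: 19.92
tcp_pos: [0.5904, -0.0641, 0.0642]
orientation: [[-0.121, 0.993, -0.007], [0.993, 0.121, -0.002], [-0.001, -0.007, -1.0]]
ft_force: [-9.8, -3.1, 12.4]
width: 0.0096
finger_force: 59.7
```

Position has stalled while the force rises, so the stop is reached. I'll push a little more for a firm hold and verify.

Request:
send_rows:
  plan:
    - [0, 0.15, 0, 0, 0, 0, 0]
    - [0, 0, 0, 0, 0, 0, 0]
    - [0, 0, 0, 0, 0, 0, 0]
    - [0, 0, 0, 0, 0, 0, 0]

```text
t: 20.42
tcp_pos: [0.5905, -0.0641, 0.0641]
orientation: [[-0.121, 0.993, -0.013], [0.993, 0.121, -0.002], [-0.001, -0.013, -1.0]]
ft_force: [-15.0, -3.9, 18.1]
width: 0.0094
finger_force: 60.4
```

Run:
```python
from h import *
a=r.read_camera('scene');b=r.read_camera('side')
f=lambda i,x,y,w,h,W,H:cv2.resize(i[y:y+h,x:x+w],(W,H),interpolation=cv2.INTER_CUBIC)
cv2.imwrite('pics/c7.png',np.hstack([f(a['image'],150,200,160,120,400,300),f(b['image'],270,270,160,180,400,450)[:300]])[...,::-1])
s=r.state();print(s['t'],s['tcp_pos'],s['ft_force'],s['finger_force'])
```

```text
20.525 [ 0.59051534 -0.06407252  0.06415928] [-14.49419102  -3.50493336  18.12283258] 60.43885409832001
```

View pics/c7.png

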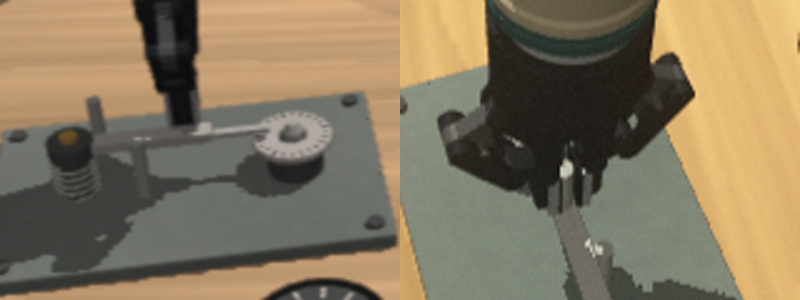

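The scene crop shows the arm against its stop pin at (142,165), with the pointer over the dial's rim and the dial flat. The push is about 15 N with no further motion. Handing in.

```bash
python3 -c "
from bench import r
print(r.hand_in())"
```

```text
the job is handed in; nothing more can be done
None
```

The dial ring is seated flat on the spindle, graduations up, and released; the index arm is held at its stop with the pointer over the dial, and the job was handed in at about 20.5 s (no verdict came back).

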